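Park the red spring plunger of a board jig in its rest notch

ROBOT

A 6-joint arm with a two-finger parallel gripper is mounted at the origin on the work surface; the furniture and walls round the work are solid. World frame = base frame: x ahead of the robot, y to its left, z up, the work surface at z = 0. Lengths are in mm, angles in rad, forces in N, time in s.
With the tool pointing down it reaches from about 350 to 850 mm from the base axis. Payload 8.1 kg.
Tool frame: the origin (TCP) lies at the very end of the fingers, on their centre line; the grasp point (between the pads) lies 19 mm behind it; z points along the fingers, y is the line along which they close (so a half turn about z gives the same grasp; the last joint's range is limited). The gripper opens to 85 mm and grips with 20 to 120 N. Pads are 22 mm wide; open, the fingers measure 114 mm over their backs; the gripper's body (76 mm by 85 mm) begins 54 mm behind the grasp point. The pads swing forward as they close: fully open they stand 13 mm farther back than shut.
Start: joints at [-1.209, 0.13, 1.488, -0, 1.523, -0.085], TCP at [259.269, -541.096, 191.392] pointing down, gripper open.
Joint ranges: [-2.96, 2.96], [-0.89, 2.26], [0.02, 2.5], [-1.34, 4.48], [0, 2.73], [-2.66, 2.66]. Speed limits (rad/s): [2.39, 2.39, 2.79, 3.14, 3.14, 3.14].

INTERFACE

Orientations are given as a 3x3 rotation matrix whose columns are the frame's x, y, z axes.
In Python, from plant import env, vision, nets gives the robot as it stands. The module is installed in compiled form; this text tells all that it offers.
- The arm moves only by the tool apply_moves, never from a script. Its argument "series" is a list of rows, each an object with "slide": the shift along the tool's x, y, z in cm, a list of three; "rotation": the turn, a rotation vector about the tool's x, y, z in degrees, a list of three. A call has 1 to 10 rows; each row is the pose to reach, as a shift and turn from the pose commanded when the call began, along the tool's axes at that moment; what a row does not reach only later rows make up. A row lasts 1/8 s, in which the tool goes at most 62.5 mm and 10.7 degrees, less where a joint would pass 70% of its speed; a pose out of reach is approached as far as the arm can. A call with a gripper value outside its range is refused whole. "gripper" is the closure, from -1 (fully open) to 1 (shut), so that 0 is half open, set as the call begins (left out, the last holds). The fingers move at their own pace and stop on an object; "force" is the grip in N (left out, the last holds). Time passes only in rows, so rows that repeat a pose let the fingers close. It gives the time, the measured TCP pose, the force, the opening and the grip force at its end, in the units of the state.
- env.observe(): the state, without advancing time (a new reading comes with each control period).
- vision.snapshot(name): name is "side" or "top"; returns a dict with "pixels" (480x640x3 uint8, red, green, blue), "vfov" (degrees; the focal length in pixels is half the picture's height over the tangent of half this angle, whatever the lens; pixels are square), "cx", "cy" (the principal point, pixels), "extrinsics" (4x4, takes a point from camera to world coordinates). Camera axes: x right, y up, looking along -z (the intrinsics and any distortion apply to the point x, -y, -z); pixel columns grow to the right and rows downward; lengths in mm; the calibration is good to about 2 mm. A picture is of the moment at which its call begins. There is no depth.
- env.hand_in(): hands the job in; it is judged then, once.
Trained networks look in the newest picture that a camera, given by its name, has taken for a name from the list of things; names that differ only in an ending like _2 or _b are one class to them, and where a whole thing is asked for, a point or a joint stands for the part that bears it (a point fixed in the world has none). Each returns a list of dicts, best first, with "confidence" (0 to 1); they miss things now and then, are a little off and sometimes report something else, mostly with a low value. They report only what shows in the picture. A call takes as long as a camera call.
- nets.spot_in(camera, target): "at" ([x, y, z] in mm, in world coordinates, good to about 4 mm: the middle of the surface that is visible of it).
The state is a dict: "t": time; "joint_pos": joint angles; "qd": joint speeds; "tau": joint torques, N m; "ee_pos": TCP position; "tool_rot": TCP orientation; "force": force on the tool from outside, world axes, zero at the start; "ft_torque": the same for the moment, N m; "opening": opening from 0.0 (shut) to 1.0 (fully open); "grasp_force": force on a finger pad.
Only numpy, scipy, OpenCV 4.12 (cv2) and the standard library are available. Lean on these libraries where they do the work, as an engineer would, in place of code of your own. Each camera call takes 0.05 s, during which the arm holds its last target. There are 200 camera calls.

TASK

Unlock the board jig with the red knob: pull its spring plunger knob straight up, give it a quarter turn and let it settle into the rest notch, so that it stays up by itself. Leave the plunger of the blue-knobbed jig down as it is, and take the hand away.

Things in the scene. Friction and masses are not known exactly. Their poses are not given: they have to be found in the camera images.
- red_grip (a point): Grip point on the vertical axis of the RED knob: an upright bar 40 mm long (x axis), 14 mm thick (y), 38 mm tall, white line on top. Down, it spans 69 to 107 mm above the bench, this point at 94. Pinch across the 14 mm. Below it, top at 63.5 mm, a steel collar 28 x 28 mm on a fixed jig, 112 x 84 mm. A like jig with a blue knob stands 0.14 m or more away; which is nearer the robot varies.
- red_plunger (a joint): Lift of the red knob in m: 0 down (as at the start), stop at 0.034. A spring pulls it down with 4 N at 0, 8 N at the stop. A cross pin under it sits in the collar's deep slot; above 0.016 it is clear and can turn (turn at 0.020 to 0.028). Resting in the notch it stays at about 0.0115; set down on the flats between slot and notch it stands at 0.016.
- red_knob (a joint): Turn of the red knob in rad, + counterclockwise from above, stops at +-1.8. About 0 at the start (bar along the deep slot, little play); the rest notch is a quarter turn either way, at +1.57 or -1.57. The notch is a V that centres the knob from about 0.3 rad either side when let down. Turns easily while lifted.
- blue_plunger (a joint): Lift in m of the like plunger with the BLUE knob, on the other jig; 0 = down. Must stay down.

How it is judged:
By the outcome, as a careful person would: the job done as asked, in the order asked, and still so for the second after the job is handed in, with the robot touching nothing.
It also fails if it takes over 38 s, if anything falls off the work surface, if the arm or the gripper's body presses on something with over 40 N, if the wrist force passes 120 N, or if a joint passes its speed limit or range.

## Working session

There is one attempt and no reset: what is moved stays moved. The work goes in short steps, Python scripts to look and compute and a tool call to move; the robot and the scene stay as the last step left them, time stands still between calls to the robot, and variables do not carry over. Pictures are saved under pics/ and viewed, at most 10 in all, crops included, and the job is handed in when it is done.

Besides the shell and the picture viewer there is one more tool, called after "Emit:" as name(argument=value, ...), one argument or row to a line, values as JSON. apply_moves: Moves the arm, as the interface text tells. Its arguments: {"type":"object","properties":{"series":{"type":"array"},"gripper":{"type":"number"},"force":{"type":"number"}},"required":["series"]}

```bash
mkdir -p pics
cat > h.py <<'E'
from plant import env, vision, nets
import numpy as np, cv2
def snap(c,f):
    s=vision.snapshot(c); cv2.imwrite('pics/'+f,cv2.cvtColor(np.asarray(s['pixels']),cv2.COLOR_RGB2BGR)); return s
def ray(s,u,v):
    f=240/np.tan(np.radians(s['vfov'])/2); E=np.array(s['extrinsics'])
    return E[:3,3],E[:3,:3]@np.array([(u-s['cx'])/f,-(v-s['cy'])/f,-1])
def atz(s,u,v,z):
    o,d=ray(s,u,v); return o+d*(z-o[2])/d[2]
def proj(s,p):
    f=240/np.tan(np.radians(s['vfov'])/2); E=np.array(s['extrinsics']); q=E[:3,:3].T@(np.array(p)-E[:3,3])
    return s['cx']-f*q[0]/q[2], s['cy']+f*q[1]/q[2]
E
python3 - <<'E'
from h import *
for c in ('top','side'):
    s=snap(c,c+'1.png'); print(c,s['vfov'],s['cx'],s['cy'],np.round(s['extrinsics'],3).tolist(),[k for k in s])
    for n in ('red_grip','red_knob','blue_plunger'): print(n,[(np.round(r['at']),r['confidence']) for r in nets.spot_in(c,n)][:3])
print(env.observe())
E
```

```text
top 46.81981206515002 318.7987484608913 234.69982035072047 [[-0.02, 0.997, -0.073, 508.941], [-1.0, -0.019, 0.009, 108.143], [0.007, 0.073, 0.997, 945.853], [0.0, 0.0, 0.0, 1.0]] ['pixels', 'vfov', 'cx', 'cy', 'extrinsics']
red_grip [(array([456., 160., 106.]), 0.69)]
red_knob [(array([459., 166., 104.]), 0.61)]
blue_plunger [(array([665.,  58., 106.]), 0.68), (array([460., 161., 105.]), 0.18)]
side 42.03887771416097 313.6212157182368 251.71422229986416 [[-0.045, -0.665, 0.745, 1207.165], [0.999, -0.023, 0.039, 141.829], [-0.009, 0.746, 0.665, 651.057], [0.0, 0.0, 0.0, 1.0]] ['pixels', 'vfov', 'cx', 'cy', 'extrinsics']
red_grip [(array([463., 159.,  99.]), 0.93)]
red_knob [(array([466., 167.,  94.]), 0.75)]
blue_plunger [(array([675.,  57., 107.]), 0.76)]
{'t': 0.4, 'joint_pos': array([-1.20940015e+00,  1.30516125e-01,  1.48833535e+00, -7.31295802e-06,
        1.52299260e+00, -8.54233532e-02]), 'qd': array([ 0.00072884, -0.00201507, -0.00284853, -0.00011676, -0.00075817,
       -0.00059069]), 'tau': array([ 2.06071682e-04, -5.68509400e+01, -5.00105274e+01, -2.06961740e-04,
        5.33324172e-03,  3.62921213e-06]), 'ee_pos': array([ 259.23817194, -541.0235149 ,  191.24838918]), 'tool_rot': array([[ 9.01825792e-01,  4.32099794e-01, -9.57320851e-05],
       [ 4.32099804e-01, -9.01825762e-01,  2.32602092e-04],
       [ 1.41736556e-05, -2.51132381e-04, -9.99999968e-01]]), 'force': array([-0.68276909, -0.0221367 , -0.774614  ]), 'ft_torque': array([ 0.02254454, -0.03132507, -0.00129538]), 'grasp_force': 0.0, 'opening': 1.0024466090896966}
```

View pics/top1.png

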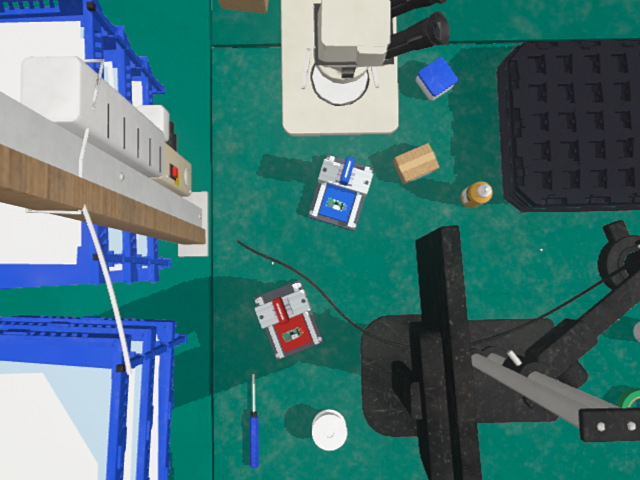

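View pics/side1.png

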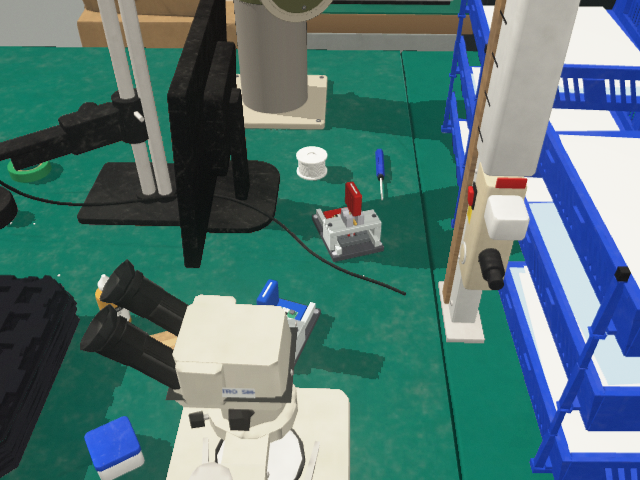

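Run:
```python
from h import *
T=vision.snapshot('top');S=vision.snapshot('side')
def tri(a,b):
    o1,d1=ray(T,*a);o2,d2=ray(S,*b)
    t=np.linalg.lstsq(np.c_[d1,-d2],o2-o1,rcond=None)[0]
    p,q=o1+d1*t[0],o2+d2*t[1]; return np.round((p+q)/2),round(np.linalg.norm(p-q),1)
print('mon top L',tri((458,227),(178,92)),tri((458,227),(200,92)),tri((418,235),(205,88)))
for z in (0,200,300,400,500,600): print(z,np.round(atz(S,178,92,z)),np.round(atz(S,217,0,z)),np.round(atz(S,190,265,z)),'T',np.round(atz(T,458,227,z)),np.round(atz(T,418,240,z)),np.round(atz(T,418,470,z)))
print('post base',[np.round(atz(T,u,v,0)) for u,v in((207,192),(207,255))],[np.round(atz(S,u,v,0)) for u,v in((440,282),(447,343),(483,340))])
print('post edge',[np.round(atz(T,205,243,z)) for z in (0,50,100,200)])
print('knob',tri((280,309),(354,190)))
for p in ((456,160,107),): print(proj(T,p),proj(S,p))
im=cv2.imread('pics/top1.png')[260:380,230:350]; im2=cv2.imread('pics/side1.png')[160:280,290:410]
cv2.imwrite('pics/c1.png',cv2.resize(np.hstack([im,im2]),None,fx=3.3,fy=3.3,interpolation=2))
```

```text
mon top L (array([560., -51., 314.]), np.float64(11.4)) (array([558., -38., 317.]), np.float64(35.7)) (array([553., -13., 315.]), np.float64(4.6))
0 [ -40. -219.    0.] [-597. -222.    0.] [515. -85.   0.] T [ 587. -139.    0.] [566. -70.   0.] [183. -57.   0.]
200 [ 343. -108.  200.] [ -43. -110.  200.] [728. -15. 200.] T [570. -87. 200.] [554. -32. 200.] [252. -22. 200.]
300 [534. -53. 300.] [235. -54. 300.] [834.  20. 300.] T [562. -61. 300.] [548. -13. 300.] [286.  -5. 300.]
400 [726.   3. 400.] [512.   1. 400.] [940.  54. 400.] T [554. -35. 400.] [542.   6. 400.] [321.  13. 400.]
500 [918.  58. 500.] [789.  57. 500.] [1047.   89.  500.] T [546.  -8. 500.] [536.  24. 500.] [355.  30. 500.]
600 [1109.  114.  600.] [1066.  113.  600.] [1153.  124.  600.] T [537.  18. 600.] [530.  43. 600.] [390.  48. 600.]
post base [array([655., 291.,   0.]), array([547., 291.,   0.])] [array([539., 294.,   0.]), array([656., 291.,   0.]), array([649., 340.,   0.])]
post edge [array([568., 294.,   0.]), array([564., 285.,  50.]), array([561., 275., 100.]), array([555., 255., 200.])]
knob (array([459., 162., 107.]), np.float64(1.7))
(np.float64(280.90940237667337), np.float64(311.3140663021526)) (np.float64(351.94757553802), np.float64(188.59025543635738))
```

View pics/c1.png

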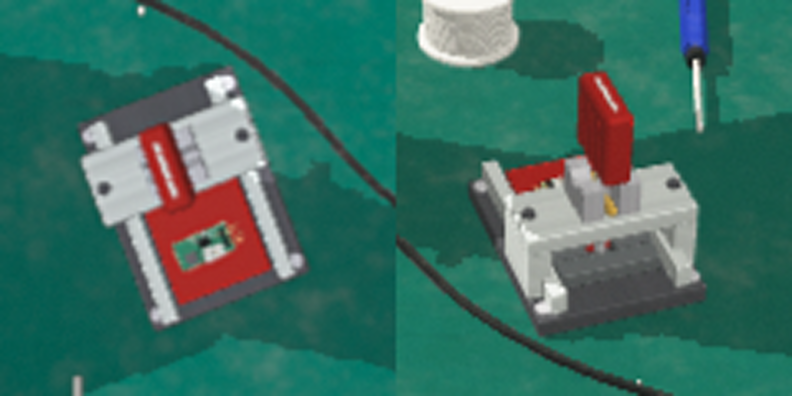

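Emit:
apply_moves(
  series=[
    {"slide": [0, 0, -6], "rotation": [0, 0, 0]},
    {"slide": [0, 0, -12], "rotation": [0, 0, 0]},
    {"slide": [0, 0, -18], "rotation": [0, 0, 0]},
    {"slide": [0, 0, -22], "rotation": [0, 0, 0]},
    {"slide": [4, -4.6, -22], "rotation": [0, 0, 0]},
    {"slide": [8, -9.1, -22], "rotation": [0, 0, 0]},
    {"slide": [12, -13.7, -22], "rotation": [0, 0, 0]},
    {"slide": [16, -18.2, -22], "rotation": [0, 0, 0]},
    {"slide": [20, -22.8, -22], "rotation": [0, 0, 0]},
    {"slide": [20, -22.8, -22], "rotation": [0, 0, 6]},
  ],
)

```text
t: 1.75
ee_pos: [342.3, -245.7, 412.7]
tool_rot: [[0.941, 0.339, 0.003], [0.339, -0.941, -0.001], [0.002, 0.002, -1.0]]
force: [0.5, -0.7, 0.5]
opening: 1.001
grasp_force: 0.0
```

Run:
```python
from h import *
T=vision.snapshot('top')
a,b=atz(T,277.0,303.3,107),atz(T,283.9,319.7,107); d=a-b
print((a+b)/2,np.degrees(np.arctan2(d[1],d[0])),np.linalg.norm(d))
im=cv2.cvtColor(np.asarray(T['pixels']),cv2.COLOR_RGB2HSV)
o=env.observe();print(o['ee_pos'],o['tool_rot'],o['joint_pos'],o['force'],o['t'])
```

```text
[455.74951292 160.69847499 107.        ] 22.070392342406524 26.595855789003345
[ 341.84343581 -247.19018462  412.33190285] [[ 0.94346734  0.33146082  0.00176135]
 [ 0.33146339 -0.94346698 -0.00144411]
 [ 0.00118311  0.00194629 -0.99999741]] [-7.47871545e-01 -3.27104745e-01  1.51540351e+00  1.49823189e-04
  1.95102046e+00  4.85127218e-01] [-0.64705669 -0.04660888 -0.92041437] 1.8
```

Emit:
apply_moves(
  series=[
    {"slide": [3.5, -5, 0], "rotation": [0, 0, 0]},
    {"slide": [7, -9.9, 0], "rotation": [0, 0, 0]},
    {"slide": [10.5, -14.9, 0], "rotation": [0, 0, 0]},
    {"slide": [14, -19.8, 0], "rotation": [0, 0, 0]},
    {"slide": [17.5, -24.8, 0], "rotation": [0, 0, 0]},
    {"slide": [21, -29.7, 0], "rotation": [0, 0, 0]},
    {"slide": [24.4, -34.6, 0], "rotation": [0, 0, 0]},
    {"slide": [24.4, -34.6, 6], "rotation": [0, 0, 0]},
    {"slide": [24.4, -34.6, 12], "rotation": [0, 0, 0]},
    {"slide": [24.4, -34.6, 20], "rotation": [0, 0, 0]},
  ],
)

```text
t: 3.05
ee_pos: [455.2, 158.6, 227.1]
tool_rot: [[0.942, 0.337, 0.001], [0.337, -0.942, 0.0], [0.001, 0.0, -1.0]]
force: [0.5, 0.3, -0.1]
opening: 1.002
grasp_force: 0.0
```

Run:
```python
from h import *
o=env.observe();print(o['ee_pos'],o['tool_rot'],o['joint_pos'],o['force'],o['t'])
S=snap('side','s2.png')
R=o['tool_rot'];p=o['ee_pos']
print(proj(S,p),[proj(S,p+R@np.array([0,y,-19])) for y in (-42,42)], proj(S,(457,160.5,107)))
print([(r['at'],r['confidence']) for r in nets.spot_in('side','red_grip')][:2])
im=cv2.imread('pics/s2.png')[60:300,250:470]
cv2.imwrite('pics/c2.png',cv2.resize(im,None,fx=2.4,fy=2.4,interpolation=2))
```

```text
[455.20014536 158.58906156 227.09747091] [[ 9.41551993e-01  3.36867052e-01  6.59143944e-04]
 [ 3.36867095e-01 -9.41552207e-01  4.76856983e-05]
 [ 6.36682176e-04  1.77145342e-04 -9.99999782e-01]] [ 2.28913455e-01 -2.06657721e-01  1.75209676e+00 -1.03162318e-04
  1.59550085e+00  1.45611966e+00] [ 0.5344087   0.31257912 -0.08432188] 3.05
(np.float64(353.7497850373987), np.float64(115.73406115132303)) [(np.float64(383.7008954203013), np.float64(98.24860057330204)), (np.float64(324.12146260333424), np.float64(107.80763338301179))] (np.float64(352.288018485927), np.float64(188.9969503117054))
[([463.2, 161.7, 97.8], 0.63)]
```

View pics/c2.png

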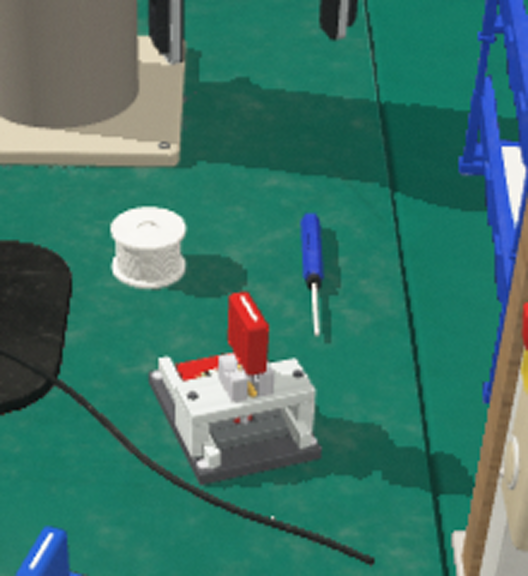

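Emit:
apply_moves(
  series=[
    {"slide": [0, 0, 5], "rotation": [0, 0, 0]},
    {"slide": [0, 0, 5], "rotation": [0, 0, 0]},
    {"slide": [0, 0, 5], "rotation": [0, 0, 0]},
  ],
)

```text
t: 3.52
ee_pos: [456.9, 158.9, 182.7]
tool_rot: [[0.942, 0.335, 0.004], [0.335, -0.942, 0.001], [0.004, 0.0, -1.0]]
force: [0.2, -0.1, 0.6]
opening: 1.003
grasp_force: 0.0
```

Run:
```python
from h import *
vision.snapshot('side')
o=env.observe();print(o['ee_pos'],o['tool_rot'],o['force'],o['t'])
S=snap('side','s3.png')
R=o['tool_rot'];p=o['ee_pos']
print([proj(S,p+R@np.array([0,y,-13])) for y in (-42,42)])
d=R.T@(np.array([456,161,75])-p);print(d)
im=cv2.imread('pics/s3.png')[60:260,250:470]
cv2.imwrite('pics/c3.png',cv2.resize(im,None,fx=2.4,fy=2.4,interpolation=2))
```

```text
[457.14842436 159.05849505 182.91448948] [[ 9.42059661e-01  3.35409399e-01  4.91226201e-03]
 [ 3.35408204e-01 -9.42072263e-01  1.08974355e-03]
 [ 4.99321602e-03  6.21009535e-04 -9.99987341e-01]] [0.40174682 0.08315508 0.25222758] 3.575
[(np.float64(381.7279910539543), np.float64(131.7131907833134)), (np.float64(324.30980989979713), np.float64(141.54886089460064))]
[ -0.96952793  -2.28124621 107.90959777]
```

View pics/c3.png

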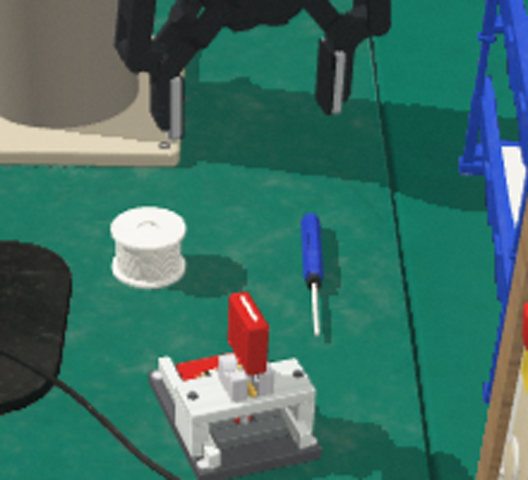

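Emit:
apply_moves(
  series=[
    {"slide": [-0.1, -0.2, 3], "rotation": [0, 0, 0]},
    {"slide": [-0.1, -0.2, 5.5], "rotation": [0, 0, 0]},
    {"slide": [-0.1, -0.2, 5.5], "rotation": [0, 0, 0]},
    {"slide": [-0.1, -0.2, 5.5], "rotation": [0, 0, 0]},
    {"slide": [-0.1, -0.2, 5.5], "rotation": [0, 0, 0]},
  ],
  gripper=0.2,
  force=40,
)

```text
t: 4.25
ee_pos: [454.6, 160.6, 125.9]
tool_rot: [[0.942, 0.335, 0.003], [0.335, -0.942, 0.001], [0.003, 0.0, -1.0]]
force: [-0.8, -0.2, -0.1]
opening: 0.397
grasp_force: 0.0
```

Run:
```python
from h import *
vision.snapshot('side')
o=env.observe();print(o['ee_pos'],o['opening'],o['force'],o['t'])
S=snap('side','s4.png');T=snap('top','t4.png')
R=o['tool_rot'];p=o['ee_pos'];w=42.5*o['opening']
print([proj(S,p+R@np.array([0,y,0])) for y in (-w,w)])
d=R.T@(np.array([456,161,75])-p);print(d)
im=cv2.imread('pics/s4.png')[80:260,270:450];im2=cv2.imread('pics/t4.png')[220:400,190:370]
cv2.imwrite('pics/c4.png',cv2.resize(np.hstack([im,im2]),None,fx=2.2,fy=2.2,interpolation=2))
```

```text
[454.39552937 160.53015858 125.58663989] 0.39548944214919013 [ 0.2654869  -0.60069345 -0.06583415] 4.3
[(np.float64(363.5511558998658), np.float64(175.54893054444383)), (np.float64(341.8011270273445), np.float64(179.60457320735975))]
[ 1.54056465  0.08074384 50.59074375]
```

View pics/c4.png

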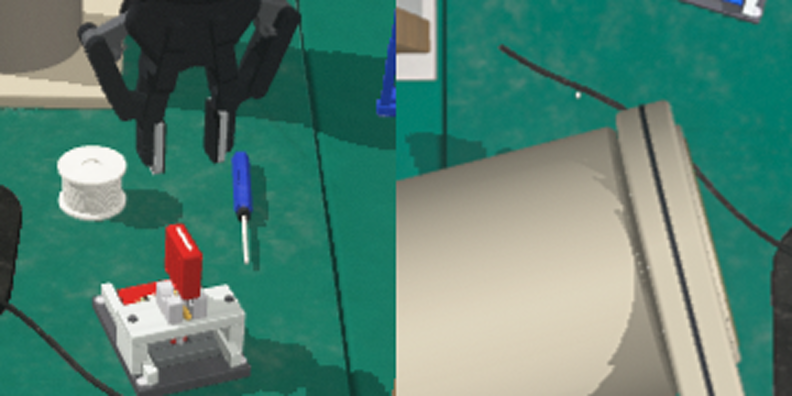

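```bash
python3 - <<'E'
from h import *
S=vision.snapshot('side')
for p in ((0,0,0),(100,0,0),(75,0,0),(75,75,0),(75,-75,0),(0,0,100)): print(p,np.round(proj(S,p)))
print([np.round(atz(S,u,v,0)) for u,v in ((324,127),(242,122),(327,77))])
o=env.observe()['ee_pos']
for off in ((0,0,0),(-40,0,0),(0,0,35)): print(off,np.round(proj(S,o+off)))
E
python3 -c "
import cv2
a=cv2.imread('pics/s4.png')[0:240,180:450]
cv2.imwrite('pics/c5.png',cv2.resize(a,None,fx=2.4,fy=2.4,interpolation=2))"
```

```text
(0, 0, 0) [275. 102.]
(100, 0, 0) [271. 126.]
(75, 0, 0) [272. 120.]
(75, 75, 0) [309. 121.]
(75, -75, 0) [236. 120.]
(0, 0, 100) [273.  58.]
[array([ 99., 107.,   0.]), array([ 85., -61.,   0.]), array([-122.,  107.,    0.])]
(0, 0, 0) [353. 178.]
(-40, 0, 0) [353. 163.]
(0, 0, 35) [353. 158.]
```

View pics/c5.png

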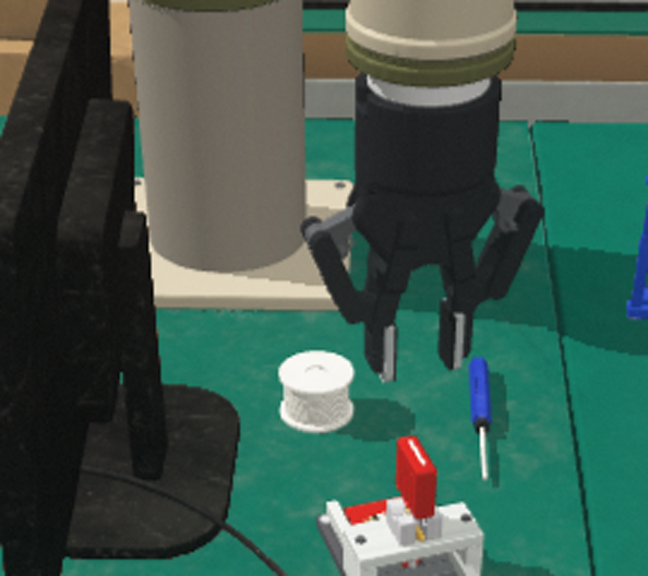

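Emit:
apply_moves(
  series=[
    {"slide": [0, 0, 0], "rotation": [0, 0, 0]},
    {"slide": [0, 0, 1.5], "rotation": [0, 0, 0]},
    {"slide": [0, 0, 3], "rotation": [0, 0, 0]},
    {"slide": [0, 0, 4.5], "rotation": [0, 0, 0]},
    {"slide": [0, 0, 4.5], "rotation": [0, 0, 0]},
    {"slide": [0, 0, 4.5], "rotation": [0, 0, 0]},
  ],
  gripper=0,
)

```text
t: 5.2
ee_pos: [453.4, 160.3, 78.9]
tool_rot: [[0.942, 0.335, -0.0], [0.335, -0.942, -0.0], [-0.0, -0.0, -1.0]]
force: [0.6, 0.0, 0.1]
opening: 0.5
grasp_force: 0.0
```

Run:
```python
from h import *
vision.snapshot('side')
o=env.observe();print(o['ee_pos'],o['opening'],o['force'],o['t'])
S=snap('side','s6.png')
im=cv2.imread('pics/s6.png')[80:240,280:440]
print(proj(S,o['ee_pos']))
cv2.imwrite('pics/c6.png',cv2.resize(im,None,fx=3.7,fy=3.7,interpolation=2))
```

```text
[453.68032728 160.37179739  79.33380743] 0.5000423664891068 [-0.57794725 -0.37686861  0.09481043] 5.25
(np.float64(351.60557938158183), np.float64(202.62250704847588))
```

View pics/c6.png

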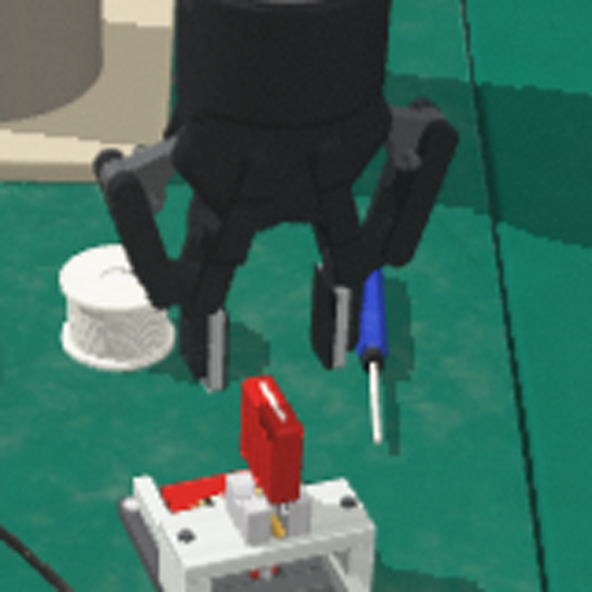

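Emit:
apply_moves(
  series=[
    {"slide": [0, 0, 0], "rotation": [0, 0, 0]},
    {"slide": [0, 0, 0], "rotation": [0, 0, 0]},
    {"slide": [0, 0, 0], "rotation": [0, 0, 0]},
    {"slide": [0, 0, 0], "rotation": [0, 0, 0]},
    {"slide": [0, 0, 0], "rotation": [0, 0, 0]},
  ],
  gripper=1,
  force=20,
)

```text
t: 5.92
ee_pos: [453.3, 160.3, 78.9]
tool_rot: [[0.942, 0.335, -0.0], [0.335, -0.942, 0.0], [-0.0, -0.0, -1.0]]
force: [-0.3, 0.2, -0.3]
opening: -0.003
grasp_force: 0.0
```

Run:
```python
from h import *
vision.snapshot('side')
o=env.observe();print(o['ee_pos'],o['opening'],o['force'],o['grasp_force'],o['t'])
S=snap('side','s7.png')
for z in (79,94,107): print(np.round(proj(S,(456,161,z))))
im=cv2.imread('pics/s7.png')[80:240,280:440]
cv2.imwrite('pics/c7.png',cv2.resize(im,None,fx=3.7,fy=3.7,interpolation=2))
```

```text
[453.27683942 160.27039434  78.87308907] 0.0001890966681019564 [0.44868158 0.26022645 1.21141888] 0.0 5.975
[352. 204.]
[352. 196.]
[353. 189.]
```

View pics/c7.png

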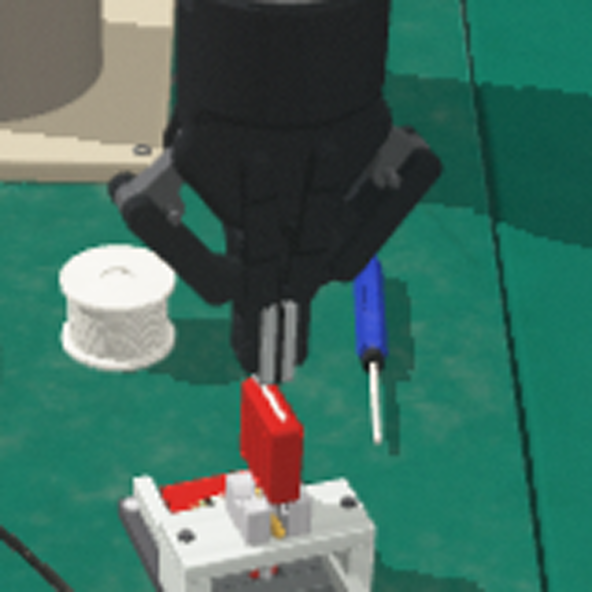

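Emit:
apply_moves(
  series=[
    {"slide": [0.2, 0, 0], "rotation": [0, 0, 0]},
    {"slide": [0.2, 0, 0], "rotation": [0, 0, 0]},
    {"slide": [0.2, 0, 0], "rotation": [0, 0, 0]},
    {"slide": [0.2, 0, 0.6], "rotation": [0, 0, 0]},
    {"slide": [0.2, 0, 1.2], "rotation": [0, 0, 0]},
    {"slide": [0.2, 0, 1.7], "rotation": [0, 0, 0]},
    {"slide": [0.2, 0, 1.7], "rotation": [0, 0, 0]},
  ],
  gripper=0,
)

```text
t: 6.9
ee_pos: [454.6, 160.8, 61.1]
tool_rot: [[0.942, 0.335, -0.001], [0.335, -0.942, -0.0], [-0.001, -0.0, -1.0]]
force: [0.5, 0.5, 0.3]
opening: 0.499
grasp_force: 0.0
```

Emit:
apply_moves(
  series=[
    {"slide": [0, 0, 0], "rotation": [0, 0, 0]},
    {"slide": [0, 0, 0], "rotation": [0, 0, 0]},
    {"slide": [0, 0, 0], "rotation": [0, 0, 0]},
    {"slide": [0, 0, 0], "rotation": [0, 0, 0]},
  ],
  gripper=1,
)

```text
t: 7.4
ee_pos: [455.3, 161.4, 62.3]
tool_rot: [[0.942, 0.336, 0.0], [0.336, -0.942, 0.001], [0.001, -0.001, -1.0]]
force: [-1.9, 3.3, 3.8]
opening: 0.152
grasp_force: 21.8
```

Emit:
apply_moves(
  series=[
    {"slide": [0, 0, 0], "rotation": [0, 0, 0]},
    {"slide": [0, 0, 0], "rotation": [0, 0, 0]},
    {"slide": [0, 0, 0], "rotation": [0, 0, 0]},
    {"slide": [0, 0, 0.7], "rotation": [0, 0, 0]},
    {"slide": [0, 0, 1.4], "rotation": [0, 0, 0]},
    {"slide": [0, 0, 2.0], "rotation": [0, 0, 0]},
    {"slide": [0, 0, 2.0], "rotation": [0, 0, 0]},
  ],
  gripper=0,
)

```text
t: 8.28
ee_pos: [454.5, 160.8, 40.9]
tool_rot: [[0.942, 0.335, -0.002], [0.335, -0.942, -0.0], [-0.002, -0.0, -1.0]]
force: [-0.2, 0.6, -0.5]
opening: 0.501
grasp_force: 0.0
```

Emit:
apply_moves(
  series=[
    {"slide": [0, 0, 0], "rotation": [0, 0, 0]},
    {"slide": [0, 0, 0], "rotation": [0, 0, 0]},
    {"slide": [0, 0, 0], "rotation": [0, 0, 0]},
    {"slide": [0, 0, 0], "rotation": [0, 0, 0]},
    {"slide": [0, 0, 0], "rotation": [0, 0, 0]},
  ],
  gripper=1,
  force=60,
)

```text
t: 8.9
ee_pos: [455.3, 161.5, 42.4]
tool_rot: [[0.942, 0.336, 0.0], [0.336, -0.942, 0.001], [0.001, -0.001, -1.0]]
force: [-2.7, 5.2, 4.8]
opening: 0.151
grasp_force: 60.6
```

Run:
```python
from h import *
vision.snapshot('side')
o=env.observe();print(o['ee_pos'],o['opening'],o['force'],o['ft_torque'],o['grasp_force'],o['joint_pos'],o['t'])
S=snap('side','s8.png')
im=cv2.imread('pics/s8.png')[120:240,290:410]
cv2.imwrite('pics/c8.png',cv2.resize(im,None,fx=4.5,fy=4.5,interpolation=2))
```

```text
[455.33004901 161.55423204  42.34290962] 0.1523554291077577 [-3.10423868  3.88852737  4.41710147] [ 0.81745885  0.54926783 -0.03145804] 60.55541396141052 [ 2.34084394e-01 -6.11370123e-02  1.96564226e+00  8.71747074e-04
  1.23648873e+00  1.46237841e+00] 8.95
```

Emit:
apply_moves(
  series=[
    {"slide": [0.1, -0.1, -0.8], "rotation": [0, 0, 0]},
    {"slide": [0.1, -0.1, -1.6], "rotation": [0, 0, 0]},
    {"slide": [0.1, -0.1, -2.5], "rotation": [0, 0, 0]},
    {"slide": [0.1, -0.1, -2.5], "rotation": [0, 0, 0]},
    {"slide": [0.1, -0.1, -2.5], "rotation": [0, 0, 0]},
  ],
)

```text
t: 9.62
ee_pos: [455.2, 161.9, 66.3]
tool_rot: [[0.942, 0.335, -0.001], [0.335, -0.942, -0.001], [-0.001, 0.0, -1.0]]
force: [-2.6, -1.1, -7.6]
opening: 0.155
grasp_force: 58.9
```

Run:
```python
from h import *
vision.snapshot('side')
o=env.observe();print(o['ee_pos'],o['opening'],o['force'],o['ft_torque'],o['grasp_force'],o['t'])
S=snap('side','s9.png')
def redtop(f):
    h=cv2.cvtColor(cv2.imread(f)[120:240,290:410],cv2.COLOR_BGR2HSV)
    m=((h[...,0]<8)|(h[...,0]>172))&(h[...,1]>180)&(h[...,2]>60); m[:,:]=m; ys,xs=np.nonzero(m); return [(y+120,int((ys==y).sum())) for y in range(50,100,4)]
print(redtop('pics/s4.png'));print(redtop('pics/s8.png'));print(redtop('pics/s9.png'))
im=cv2.imread('pics/s9.png')[120:240,290:410]
cv2.imwrite('pics/c9.png',cv2.resize(np.hstack([cv2.imread('pics/s8.png')[120:240,290:410],im]),None,fx=3.3,fy=3.3,interpolation=2))
```

```text
[455.2591913  161.90792837  66.30483052] 0.15263527799896437 [-2.02901585 -1.24801027 -8.42912859] [-0.25433827  0.27580282  0.00033966] 58.93014907836914 9.675
[(170, 0), (174, 0), (178, 0), (182, 7), (186, 7), (190, 10), (194, 16), (198, 16), (202, 16), (206, 13), (210, 22), (214, 19), (218, 0)]
[(170, 0), (174, 0), (178, 0), (182, 3), (186, 2), (190, 3), (194, 8), (198, 9), (202, 10), (206, 10), (210, 22), (214, 19), (218, 0)]
[(170, 2), (174, 3), (178, 4), (182, 10), (186, 10), (190, 10), (194, 13), (198, 10), (202, 5), (206, 0), (210, 11), (214, 12), (218, 0)]
```

Emit:
apply_moves(
  series=[
    {"slide": [0, 0, 0], "rotation": [0, 0, -10]},
    {"slide": [0, 0, 0], "rotation": [0, 0, -20]},
    {"slide": [0, 0, 0], "rotation": [0, 0, -30]},
    {"slide": [0, 0, 0], "rotation": [0, 0, -40]},
    {"slide": [0, 0, 0], "rotation": [0, 0, -50]},
    {"slide": [0, 0, 0], "rotation": [0, 0, -60]},
    {"slide": [0, 0, 0], "rotation": [0, 0, -70]},
    {"slide": [0, 0, 0], "rotation": [0, 0, -80]},
    {"slide": [0, 0, 0], "rotation": [0, 0, -90]},
    {"slide": [0, 0, 0], "rotation": [0, 0, -90]},
  ],
)

```text
t: 10.98
ee_pos: [456.4, 161.8, 66.9]
tool_rot: [[-0.334, 0.942, 0.001], [0.942, 0.334, -0.001], [-0.001, 0.001, -1.0]]
force: [1.9, -2.4, -6.6]
opening: 0.146
grasp_force: 58.9
```

Emit:
apply_moves(
  series=[
    {"slide": [0, 0, 0.4], "rotation": [0, 0, -1]},
    {"slide": [0, 0, 0.8], "rotation": [0, 0, -1]},
    {"slide": [0, 0, 1.3], "rotation": [0, 0, -1]},
    {"slide": [0, 0, 1.3], "rotation": [0, 0, -1]},
    {"slide": [0, 0, 1.3], "rotation": [0, 0, -1]},
  ],
)

```text
t: 11.6
ee_pos: [456.3, 161.9, 53.9]
tool_rot: [[-0.35, 0.937, 0.001], [0.937, 0.35, -0.0], [-0.001, 0.001, -1.0]]
force: [1.6, -5.6, -6.1]
opening: 0.155
grasp_force: 59.3
```

Emit:
apply_moves(
  series=[
    {"slide": [0, 0, 0], "rotation": [0, 0, 0]},
    {"slide": [0, 0, 0], "rotation": [0, 0, 0]},
    {"slide": [0, 0, 0], "rotation": [0, 0, 0]},
    {"slide": [0, 0, 0], "rotation": [0, 0, 0]},
    {"slide": [0, 0, 0], "rotation": [0, 0, 0]},
    {"slide": [0, 0, -3], "rotation": [0, 0, 0]},
    {"slide": [0, 0, -8], "rotation": [0, 0, 0]},
    {"slide": [0, 0, -14], "rotation": [0, 0, 0]},
    {"slide": [0, 0, -20], "rotation": [0, 0, 0]},
    {"slide": [0, 0, -20], "rotation": [0, 0, 0]},
  ],
  gripper=-0.2,
)

```text
t: 12.85
ee_pos: [458.9, 163.0, 260.4]
tool_rot: [[-0.352, 0.936, 0.01], [0.936, 0.352, 0.003], [-0.001, 0.011, -1.0]]
force: [0.1, -0.0, -1.2]
opening: 0.601
grasp_force: 0.0
```

Run:
```python
from h import *
vision.snapshot('side')
o=env.observe();print(o['ee_pos'],o['opening'],o['force'],o['t'])
S=snap('side','s10.png')
for c in ('side',): print([(r['at'],r['confidence']) for n in('red_grip','blue_plunger') for r in nets.spot_in(c,n)[:1]])
a=cv2.imread('pics/s10.png')
cv2.imwrite('pics/c10.png',cv2.resize(np.hstack([a[160:300,290:410],a[230:370,220:340]]),None,fx=3.3,fy=3.3,interpolation=2))
```

```text
[457.48168301 162.65116561 256.98188877] 0.5933987298484711 [ 0.54824158  0.55586365 -0.1246793 ] 12.9
[([459.9, 162.7, 102.3], 0.87), ([671.7, 58.3, 107.1], 0.78)]
```

View pics/c10.png

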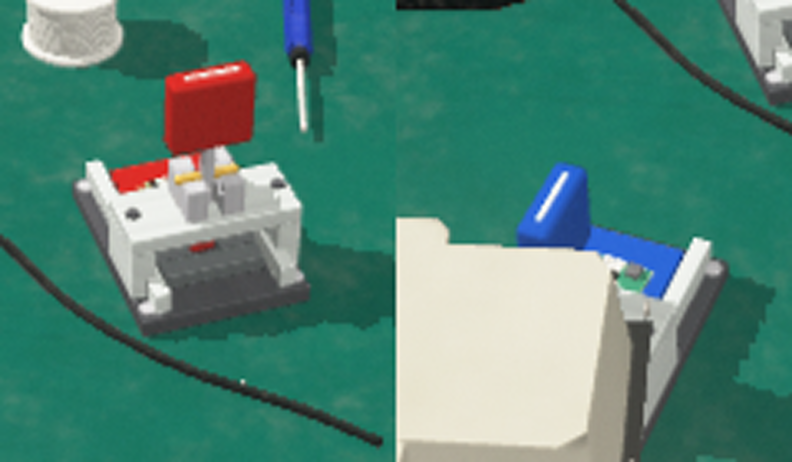

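The knob is turned across and sits about 11 to 12 mm up, which matches the notch. The blue knob is still down and the hand is clear.

```bash
python3 -c "
from plant import env
print(env.hand_in())"
```

```text
the job is handed in; nothing more can be done
None
```

The red knob was pulled up, given a quarter turn counterclockwise and let go. The last picture showed it about 11 to 12 mm up, which fits the rest notch. The blue plunger is still down, the hand is clear, and the job was handed in at about 13 s with no verdict returned.

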